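# Lock the card carriage and hold a spring clip open over the card

### The arm

A 6-joint arm with a two-finger parallel gripper is mounted at the origin on the work surface. World frame = base frame: x ahead of the robot, y to its left, z up, the work surface at z = 0. Lengths are in mm, angles in rad, forces in N, time in s.
With the tool pointing down it reaches from about 275 to 825 mm from the base axis. Payload 5.2 kg.
Tool frame: the origin (TCP) lies at the very end of the fingers, on their centre line; the grasp point (between the pads) lies 19 mm behind it; z points along the fingers, y is the line along which they close (so a half turn about z gives the same grasp; the last joint's range is limited). The gripper opens to 93 mm and grips with 3 to 60 N. Pads are 15 mm wide; open, the fingers measure 128 mm over their backs; the gripper's body (75 mm by 188 mm) begins 65 mm behind the grasp point.
Start: joints at [-1.458, 0.259, 1.535, -0, 1.348, -0.203], TCP at [170.838, -522.799, 218.653] pointing down, gripper open.
Joint ranges: [-3.14, 3.14], [-0.91, 2.08], [0.19, 2.58], [-1.22, 4.36], [0.22, 2.71], [-3.12, 3.12]. Speed limits (rad/s): [2.57, 2.57, 3.14, 3.14, 3.14, 3.14].

### API

Orientations are given as [roll, pitch, yaw] about the fixed x, y, z axes, in that order (R = Rz(yaw) Ry(pitch) Rx(roll)).
In Python, from bench import robot gives the robot as it stands. The module is installed in compiled form; this text tells all that it offers. Calls block until the motion is done:
- robot.move_ptp(position, orientation): joint-space move of the TCP to a pose.
- robot.move_linear(position, ori=None, speed=150, f_stop=None): straight line of the TCP; ori=None keeps the orientation; speed is the mean speed in mm/s. With f_stop (N) it stops when the force on the tool has changed by that much, and returns True; else False.
- robot.move_j(angles): joint-space move.
- robot.move_gripper(opening): opening from 0.0 (shut) to 1.0 (fully open); the grip force is fixed at half the most; returns when the fingers have stopped.
- robot.sleep(seconds).
- robot.inverse_kinematics(position, orientation): joint angles nearest the present ones, or None.
- robot.get_image(name): name is "scene" or "side" or "wrist"; returns a dict with "img" (480x640x3 uint8, blue, green, red), "fovy" (degrees; the focal length in pixels is half the picture's height over the tangent of half this angle, whatever the lens; pixels are square), "cx", "cy" (the principal point, pixels), "eye" and "orientation" of the camera in the world. Camera axes: x right, y down, z forward; pixel columns grow to the right and rows downward; lengths in mm; the calibration is good to about 2 mm. A picture is of the moment at which its call begins. There is no depth.
A pose or a line that the arm cannot do raises robot.MotionError and nothing moves.
- robot.hand_in(): hands the job in; it is judged then, once.
Readings, each from a call of its own:
- robot.current_t(): time.
- robot.current_qpos(): joint angles.
- robot.current_joint_vel(): joint speeds.
- robot.current_joint_efforts(): joint torques, N m.
- robot.current_tcp_pos(): TCP position.
- robot.current_eef_rot(): TCP orientation.
- robot.current_contact_force(): force on the tool from outside, world axes, zero at the start.
- robot.current_ft_torque(): the same for the moment, N m.
- robot.current_gripper_width(): opening from 0.0 (shut) to 1.0 (fully open).
- robot.current_finger_force(): force on a finger pad.
Only numpy, scipy, OpenCV 4.12 (cv2) and the standard library are available. Lean on these libraries where they do the work, as an engineer would, in place of code of your own. Each camera call takes 0.05 s, during which the arm holds its last target. There are 200 camera calls.

### The job

On the desk's card stand, push the blue carriage fully home, away from you, and then swing the orange lock lever all the way across in front of its tab. Then squeeze the green spring clip off its parking strip, bring it upright over the red mark in the middle of the card's top edge, lower it until the open jaws reach a good centimetre down either side of the card without touching it, and finish there, still holding the clip squeezed wide open so that I can slip papers in beside the card. Leave everything else on the desk where it is.

Things in the scene. Friction and masses are not known exactly. Their poses are not given: they have to be found in the camera images.
- stand: card stand, fixed to the desk: grey plastic base plate 220 x 200 x 12 mm with aluminium track strips, carrying the blue card carriage and the orange lock lever. Origin on the desk 20 mm from the plate's centre towards +x (plate spans x -130..90, y -100..100 mm); its x axis is the sliding direction (towards home, away from the robot), y to the left, z up
- carriage (a joint): how far the blue carriage has slid along the stand's +x, m: 0 far out (near the robot), 0.07 fully home at a hard stop. Friction about 2 N, it stays where left, no spring. Starts between 0 and 0.035
- push_tab (a point): middle of the front (-x) face of the blue upright push tab at the robot's end of the carriage, 45 mm above the desk; tab 50 wide (y), 8 thick (x), its top 60 mm and the carriage deck 33 mm above the desk. When home this point is at stand x = -30 mm, y = 0. The card stands 80 mm behind it. Axes as the stand's
- lock (a joint): angle of the orange lock lever, rad: 0 points to the stand's -x (open, along the side), growing clockwise from above to 1.571 at a hard stop (locked: lever points to the stand's +y, across in front of the tab when the carriage is home). Friction 0.06 N m, it stays where left. Starts between 0 and 0.4. Lever and carriage do not touch each other
- lock_knob (a point): on the axis of the upright orange knob at the lever's free end, 75 mm from the pivot: round post 14 mm diameter, its top 66 mm, its foot 30 mm and this point 50 mm above the desk; the lever bar below it is 14 mm wide, 22 to 30 mm above the desk and reaches 80 mm from the pivot. When locked the knob is at stand x = -48 mm, y = 0 mm, 18 mm before the tab's face
- lock_pivot (a point): on the lock lever's upright pivot axis, stand x = -48 mm, y = -75 mm, 50 mm above the desk
- card_mark (a point): middle of the top edge of the cream stiff card (4 mm thick along x, 160 mm wide along y, top edge 150 mm above the desk) standing upright on the carriage; a red patch 30 mm wide and 22 mm high marks it. Moves with the carriage; when home it is at stand x = 50 mm, y = 0. Axes as the stand's
- park: parking stand, fixed: dark steel base 90 x 100 x 14 mm with an upright clear strip 4 mm thick (x) and 80 mm wide (y), top edge 65 mm above the desk, on which the clip is parked. Origin on the desk under its centre
- clip: green peg-type spring clip, two hinged halves on a steel pin, 50 to 90 g, clamped upright on the parking strip, jaws down, handles up. Origin on the pin axis, 69.5 mm above the desk while parked (the 9 mm thick pin rests on the strip); y along the pin (clip 28 mm wide), x the direction in which jaws open and handles are squeezed, z up to the handles. The jaws reach 34 mm below the origin
- clip_handles (a point): midway between the clip's two flat handles, 34 mm above the pin: the place to squeeze, along the clip's x. Released, the handles splay to 55 mm over the outside at their tops, 41 mm above the pin; fully squeezed they are parallel, 22 mm over the outside, from 6 to 48 mm above the pin. Squeezing takes 5 N at first, 11 N fully
- clip_jaw (a joint): opening angle of one clip half (the other follows equally), rad: 0 shut, about 0.03 clamped on the strip, 0.36 fully squeezed at the stop (lips 24 mm apart). The spring shuts it when let go
- clip_mouth (a point): point midway between the clip's two lips, 32 mm below the clip's origin along its z; axes as the clip's
- clip_lip_a (a point): inner edge of the lip on the clip's -x side, 32 mm below the pin when shut, swings outward as the clip opens
- clip_lip_b (a point): inner edge of the lip on the clip's +x side, likewise
- glue: bystander: glue stick standing upright near the parking stand, 28 mm diameter, 95 mm tall; origin under its centre
- stapler: bystander: black stapler 130 x 34 mm, 56 mm tall, near the parking stand; origin under its centre, x along it
- mug: bystander: glass mug 84 mm diameter, 105 mm tall, handle at its +y; origin under its centre
- mug_lid: bystander: round glass lid of the mug, 88 mm diameter, 23 mm tall, lying on the desk; origin under its centre
- marker: bystander: red and black marker pen lying down, 122 x 15 mm, 13 mm tall, x along it; origin on the desk, 11 mm from its middle towards the red end
- calculator: bystander: black desk calculator 150 x 100 x 16 mm; origin under its centre
- tape: bystander: blue tape dispenser 140 x 50 mm, 78 mm tall; origin under its centre

How it is judged (in metres and radians):
On the way, in this order (a step that is already met when the one before it is completed fails the run):
1. the carriage is fully home (value of joint carriage above 0.066 m), for 0.2 s.
2. the lock lever is swung across (value of joint carriage above 0.066 m and value of joint lock above 1.4 rad), for 0.2 s.
3. the clip is squeezed open in the fingers, clear of its parking strip (value of joint clip_jaw above 0.25 rad and contact force between the fingers and clip above 2 N and distance between clip and park above 0.12 m), for 0.2 s.
At the end, for the whole second after the job is handed in: Carriage over 0.066 m, lock over 1.40 rad; clip squeezed in the fingers (>2 N, jaw >0.25 rad), a lip each side of the card, mouth 5-26 mm below its edge, within 18 mm of the mark, upright (0.2 rad), in line (0.25 rad), still, not touching either stand (<0.5 N) (all of step 2 and value of joint clip_jaw above 0.25 rad and contact force between the fingers and clip above 2 N and ((x of clip_lip_a in the frame of card_mark below -0.003 m and x of clip_lip_b in the frame of card_mark above 0.003 m) or (x of clip_lip_b in the frame of card_mark below -0.003 m and x of clip_lip_a in the frame of card_mark above 0.003 m)) and z of clip_mouth in the frame of card_mark between -0.026 and -0.005 m and y of clip_mouth in the frame of card_mark between -0.018 and 0.018 m and contact force between clip and stand below 0.5 N and contact force between clip and park below 0.5 N and angle between clip's own z axis and vertical below 0.2 rad and angle between the x axis of clip and the x axis of card_mark, either way round below 0.25 rad and linear speed of clip below 0.03 m/s); the arm keeps its last pose, push and grip.
It fails at once if the glue stick or stapler is pushed about or knocked over (distance of any of glue, stapler from where it was at the start of the episode above 0.03 m or angle between any of glue, stapler's own z axis and vertical above 0.6 rad).
It fails at once if the mug or its lid is pushed about or knocked over (distance of any of mug, mug_lid from where it was at the start of the episode above 0.03 m or angle between any of mug, mug_lid's own z axis and vertical above 0.6 rad).
It fails at once if the marker, calculator or tape dispenser is pushed about or knocked over (distance of any of marker, calculator, tape from where it was at the start of the episode above 0.03 m or angle between any of marker, calculator, tape's own z axis and vertical above 0.6 rad).
It also fails if it takes over 58 s, if anything falls off the work surface, if the arm or the gripper's body presses on something with over 40 N, if the wrist force passes 120 N, or if a joint passes its speed limit or range.

## Working session

There is one attempt and no reset: what is moved stays moved. The work goes in short steps, each a Python script; the robot and the scene stay as the last script left them, time stands still between calls to the robot, and variables do not carry over. Pictures are saved under pics/ and viewed, at most 10 in all, crops included, and the job is handed in when it is done.

```bash
mkdir -p pics; cat > h.py <<'E'
import numpy as np, cv2
from bench import robot
from scipy.spatial.transform import Rotation as R
def cam(n):
    d=robot.get_image(n); d['f']=240/np.tan(np.radians(d['fovy'])/2); return d
def K(d): return np.array([[d['f'],0,d['cx']],[0,d['f'],d['cy']],[0,0,1]])
def rot(d):
    o=np.array(d['orientation'],float)
    return o if o.shape==(3,3) else R.from_euler('xyz',o).as_matrix()
def ray(d,u,v): return rot(d)@np.array([(u-d['cx'])/d['f'],(v-d['cy'])/d['f'],1])
def onz(d,u,v,z):
    r=ray(d,u,v); e=np.array(d['eye']); return e+r*(z-e[2])/r[2]
def tri(obs):
    A=np.zeros((3,3));b=np.zeros(3)
    for d,u,v in obs:
        r=ray(d,u,v);r/=np.linalg.norm(r);P=np.eye(3)-np.outer(r,r);A+=P;b+=P@np.array(d['eye'])
    return np.linalg.solve(A,b)
def proj(d,p):
    q=rot(d).T@(np.array(p)-d['eye']); return d['f']*q[:2]/q[2]+[d['cx'],d['cy']]
E
python3 - <<'E'
from h import *
for n in ('scene','side','wrist'):
    d=cam(n); cv2.imwrite(f'pics/a_{n}.png',d['img']); print(n,d['fovy'],d['cx'],d['cy'],d['eye'],d['orientation'])
print(robot.current_t(),robot.current_eef_rot(),robot.current_gripper_width())
E
```

```text
scene 46.15402768619374 309.71878904833164 247.87185165068027 [1857.74767312 -483.2557904  1002.38554137] [-2.14545367 -0.01123622  1.21019482]
side 52.76371452890683 321.3815428615858 240.9070988738517 [  76.25260433  770.94917838 1042.95235506] [-2.34777954  0.00898894 -2.53445768]
wrist 67.97775159563007 318.6232935858777 237.24800638133613 [ 245.95992249 -498.10530633  383.43369566] [ 2.85520702  0.00326503 -1.25564505]
0.15 [-3.14029478e+00 -2.69191961e-04  3.15742281e-01] 0.9998496383560339
```

View pics/a_scene.png

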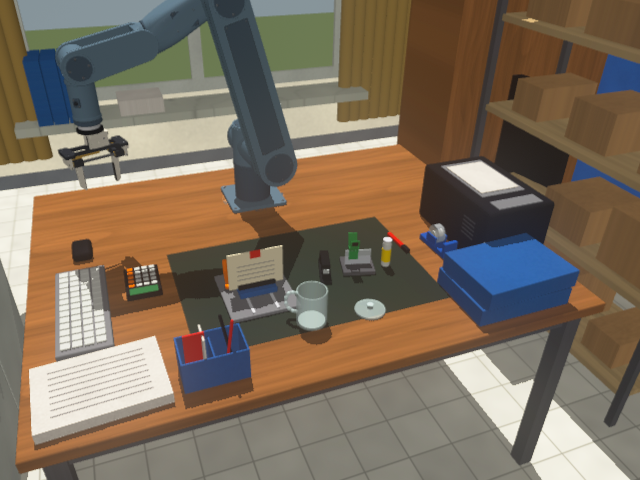

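View pics/a_side.png

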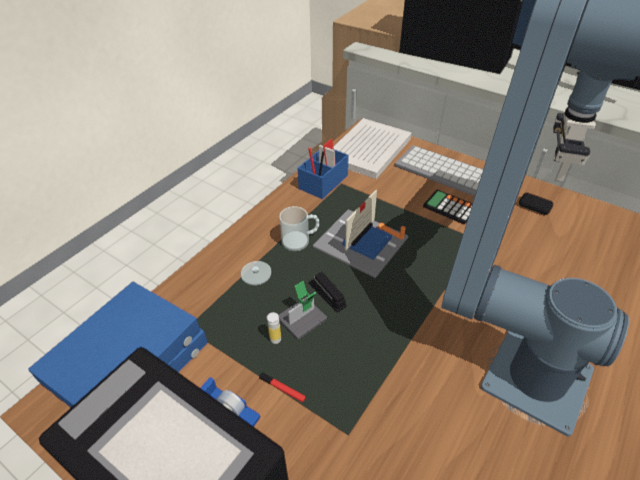

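The scene view shows the card's red mark at about (255,253), the green clip at (353,245), the stapler at (324,266) and the glue stick at (387,252). In the side view the clip is at (305,292), the mark near (362,208) and the orange lever at (392,231). Next I'll get rough positions and take a wrist view from above.

```bash
python3 - <<'E'
from h import *
s=cam('scene');e=cam('side')
m=tri([(s,255,253),(e,362,208)]);c=tri([(s,353,245),(e,305,292)]);o=tri([(s,228,266),(e,403,232)])
print('mark',m,'clip',c,'lever',o)
for n,p in dict(glue=(387,265),stapler=(324,275),mug=(312,322),lid=(369,309),marker=(399,243),calc=(143,286)).items(): print(n,onz(s,*p,5))
for n,p in dict(glue=(275,340),stapler=(330,297),mug=(295,243),lid=(256,274),marker=(283,388)).items(): print(n,onz(e,*p,5))
# views
robot.move_ptp([c[0]/2+m[0]/2-130,(c[1]+m[1])/2,330],[3.14159,0,0.0])
d=cam('wrist');cv2.imwrite('pics/b.png',d['img']);print(d['eye'],d['orientation'],robot.current_t())
E
```

```text
mark [ 587.78912826 -155.6929409   139.09561007] clip [566.93910934 153.61963896  86.82192626] lever [ 483.73342913 -218.49067661   45.96236388]
glue [593.61067777 263.12788479   5.        ]
stapler [576.70403617  58.09608104   5.        ]
mug [768.04876198 -53.76204032   5.        ]
lid [770.38198675 115.87031994   5.        ]
marker [492.22829548 359.76883646   5.        ]
calc [ 448.35386317 -462.47326503    5.        ]
glue [578.94415581 269.73987173   5.        ]
stapler [541.76749513  75.83334503   5.        ]
mug [747.43952698 -37.93419717   5.        ]
lid [763.84540898 125.86339746   5.        ]
marker [480.40989686 362.85877037   5.        ]
[526.54849243  -1.75126917 495.22761518] [ 2.85392285e+00  1.59774269e-03 -1.57227108e+00] 2.45
```

View pics/b.png

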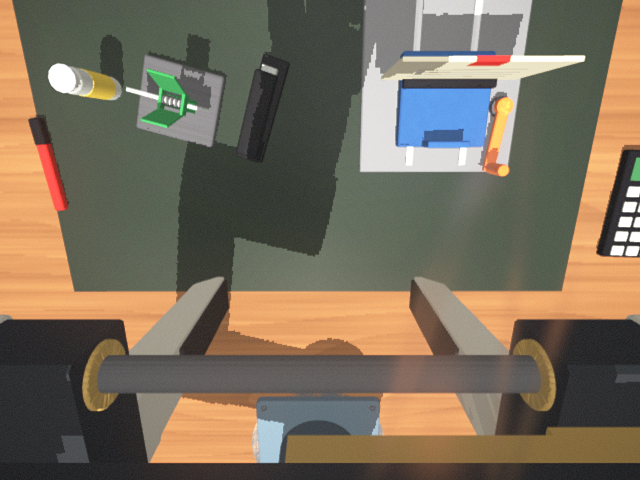

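The wrist view is clear. The clip is at (165,98) on its park, the stapler at (262,108) and the glue stick at (70,80). The card's top edge runs along v≈57 with the red mark at (490,60). The knob is at (501,170) or (504,104), and the blue tab is at (447,141). I'll enlarge crops for detail.

```bash
python3 - <<'E'
import cv2,numpy as np
i=cv2.imread('pics/b.png')
a=cv2.resize(i[35:185,355:590],None,fx=3.4,fy=3.4,interpolation=cv2.INTER_CUBIC)
cv2.imwrite('pics/b2.png',a)
b=cv2.resize(i[40:160,120:300],None,fx=4.4,fy=4.4,interpolation=cv2.INTER_CUBIC)
cv2.imwrite('pics/b3.png',b)
E
```

```text
(no output)
```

View pics/b2.png

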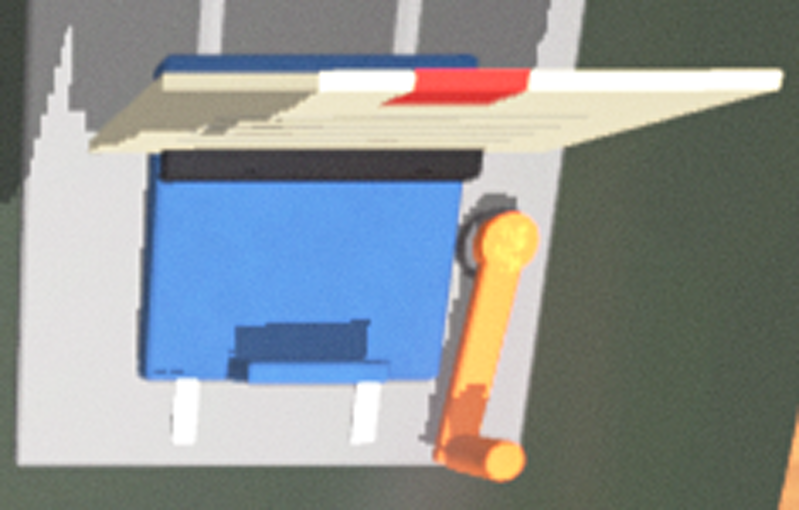

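View pics/b3.png

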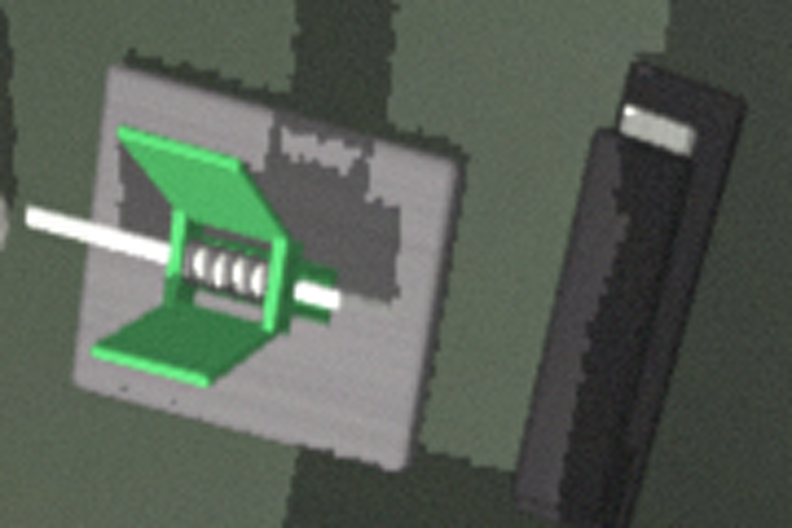

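The crops show the card's top strip from zoomed (162,80) to (783,80) with red at u 413–528, the knob top at (505,461), and the tab top along v≈362. On the clip, the handle tops run (118,130)–(238,158) and (95,350)–(212,383). The park base corners are also visible. I'll convert these to world points and check the sizes.

```bash
python3 - <<'E'
from h import *
d=cam('wrist')
A=lambda u,v,z: onz(d,355+u/3.4,35+v/3.4,z)
B=lambda u,v,z: onz(d,120+u/4.4,40+v/4.4,z)
L,Rr=A(164,80,150),A(783,80,150);print('card',L,Rr,np.linalg.norm(L-Rr),'yaw',np.degrees(np.arctan2(*(L-Rr)[[1,0]]))-90)
print('mark',A(470,80,150),(L+Rr)/2,'w',np.linalg.norm(A(413,80,150)-A(528,80,150)))
t1,t2=A(248,372,60),A(388,372,60);print('tab top',t1,t2,np.linalg.norm(t1-t2))
print('knob',A(505,461,66))
print('pivot',A(511,240,50),A(511,240,40))
print('plate FL',A(18,465,12))
pk=[B(112,65,14),B(462,158,14),B(405,468,14),B(75,385,14)];print('park',np.mean(pk,0),[np.linalg.norm(pk[i]-pk[i-1]) for i in range(4)])
for i,j in((0,1),(3,2)): v=pk[i]-pk[j];print('yaw',np.degrees(np.arctan2(v[1],v[0]))-90)
h=[B(118,130,110.5),B(238,158,110.5),B(212,383,110.5),B(95,350,110.5)];print('clip',np.round(h,1),np.mean(h,0),[np.linalg.norm(h[i]-h[i-1]) for i in range(4)])
for i,j in((0,1),(3,2)): v=h[i]-h[j];print('yaw',np.degrees(np.arctan2(v[1],v[0]))-90)
s1,s2=B(28,216,65),B(340,296,65);print('strip',s1,s2,(s1+s2)/2,np.linalg.norm(s1-s2))
st=[B(635,58,5),B(745,100,30),B(620,525,30),B(515,510,10)];print('stapler',np.round(st))
E
```

```text
card [588.35710534 -75.85558866 150.        ] [ 588.03244909 -235.91505013  150.        ] 160.05979073336445 yaw -0.11621560731894931
mark [ 588.19654985 -155.01138846  150.        ] [ 588.19477722 -155.88531939  150.        ] w 29.736691268411576
tab top [ 512.14441306 -130.42871129   60.        ] [ 512.06296163 -179.10894049   60.        ] 48.68029734402465
knob [ 482.02139085 -221.16457515   66.        ]
pivot [ 555.8182618  -220.42938578   50.        ] [ 556.47530141 -225.33907802   40.        ]
plate FL [475.15475643 -56.88973125  12.        ]
park [563.02043496 174.65836903  14.        ] [np.float64(88.09824504325061), np.float64(98.62363657328838), np.float64(88.09839866553003), np.float64(97.90454054451978)]
yaw -14.081391010906188
yaw -14.073063609690948
clip [[586.  168.8 110.5]
 [580.2 142.4 110.5]
 [531.6 154.2 110.5]
 [539.  180.7 110.5]] [559.230984   161.50635829 110.5       ] [np.float64(48.476358916929534), np.float64(26.975679667195713), np.float64(49.968525098967746), np.float64(27.4595409523601)]
yaw -12.51133517897469
yaw -15.6502094591132
strip [573.03507676 214.70613414  65.        ] [553.67450679 136.92158202  65.        ] [563.35479177 175.81385808  65.        ] 80.15777079016644
stapler [[621.  66.   5.]
 [606.  34.  30.]
 [493.  73.  30.]
 [496. 108.  10.]]
```

Every size agrees with the given one: card 160.1, mark 29.7, park 88×98, strip 80.2. The stand yaw is about 0° with its origin near (605,-156). The carriage is at about 3 mm and the lock at about 0.13 rad. The clip is at (559.7,161.6) with yaw -14.1°. Next: push the carriage home.

```bash
python3 - <<'E'
from h import *
pi=np.pi
o=[pi,0,pi]
robot.move_gripper(0)
robot.move_ptp([465,-156,110],o)
robot.move_linear([465,-156,42],speed=150)
print(robot.move_linear([645,-156,42],speed=70,f_stop=15),robot.current_tcp_pos(),robot.current_contact_force())
robot.sleep(.2)
p=robot.current_tcp_pos()
robot.move_linear([p[0]-70,-156,42]);robot.move_linear([p[0]-70,-156,130],speed=250)
d=cam('scene');cv2.imwrite('pics/c.png',d['img'])
hsv=cv2.cvtColor(d['img'],cv2.COLOR_BGR2HSV);m=cv2.inRange(hsv,(0,150,90),(5,255,255))|cv2.inRange(hsv,(174,150,90),(180,255,255))
n,l,st,c=cv2.connectedComponentsWithStats(m)
for i in range(1,n):
    if st[i,4]>8: print(st[i],c[i])
print(proj(d,[655,-156,139]),robot.current_t())
E
```

```text
True [ 565.56167954 -155.53069519   41.14594616] [ 0.35803457 -0.10639225  0.02235374]
[387 232  17  15  83] [394.89156627 239.06024096]
[257 262  10   9  76] [261.57894737 266.18421053]
[227 320   6  33  98] [229.70408163 335.83673469]
[182 331  22  32 506] [192.41897233 346.38735178]
[262.02438235 266.1801039 ] 10.275
```

The mark now shows at (261.6,266.2) against (262.0,266.2) predicted for home, so the carriage is home. The fingers stopped with their face at the tab's home position. Next is the lever.

```bash
python3 - <<'E'
from h import *
pi=np.pi
P=np.array([557,-231]);g=16
def pose(th,g=g):
    k=P+75*np.array([-np.cos(th),np.sin(th)])-g*np.array([np.sin(th),np.cos(th)])
    return [*k,40],[pi,0,pi/2-th]
p,o=pose(.13,32)
robot.move_ptp([p[0],p[1],130],o)
robot.move_linear(p,speed=200)
for th in [*np.linspace(.2,1.5,9),1.72]:
    p,o=pose(th); hit=robot.move_linear(p,ori=o,speed=80 if th<1.6 else 40,f_stop=14)
    if hit: print('stop',th); break
print(p,robot.current_tcp_pos(),robot.current_contact_force())
robot.sleep(.3)
q=robot.current_tcp_pos()
robot.move_linear([q[0]-30,q[1],40]);robot.move_linear([q[0]-30,q[1],240],speed=250)
robot.move_gripper(1)
y=pi/2-np.radians(14.08)
robot.move_ptp([470,-20,330],[pi,0,0])
d=cam('wrist');cv2.imwrite('pics/d.png',d['img'][0:200]);s=cam('scene');cv2.imwrite('pics/d2.png',s['img'][200:350,200:450])
print('knob exp px',proj(d,[557,-156,66]),'clip',proj(d,[559.7,161.6,110]),robot.current_t())
E
```

```text
stop 1.72
[np.float64(552.3265662642771), np.float64(-154.45485634530556), 40] [ 541.02588233 -154.89305208   38.81598162] [-2.05291987 -0.3644298   1.58785858]
knob exp px [437.08581517 124.8213201 ] clip [142.16651474 121.38178675] 19.35
```

View pics/d.png

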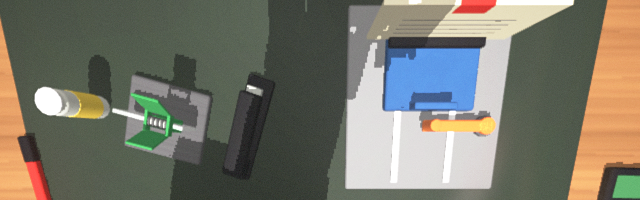

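The lever bar now lies straight across in front of the tab, from (425,126) to pivot (487,126), with the stop felt where expected. Next is the clip.

```bash
python3 - <<'E'
from h import *
pi=np.pi;y=pi/2-np.radians(14.08)
robot.move_ptp([559.7,161.6,190],[pi,0,y])
robot.move_linear([559.7,161.6,84.5],speed=120)
robot.move_gripper(0.0)
print(robot.current_gripper_width()*93,robot.current_finger_force(),robot.current_contact_force())
robot.sleep(.2)
robot.move_linear([559.7,161.6,150],speed=80)
robot.move_linear([559.7,161.6,270],speed=200)
robot.sleep(.3)
print(robot.current_gripper_width()*93,robot.current_finger_force(),robot.current_contact_force(),robot.current_tcp_pos())
s=cam('scene');e=cam('side');np.save('pics/x.npy',0)
a=cv2.resize(s['img'][150:270,290:420],None,fx=3,fy=3);b=cv2.resize(e['img'][200:320,230:360],None,fx=3,fy=3)
cv2.imwrite('pics/e.png',np.hstack([a,b]))
for d in(s,e): print(proj(d,[559.7,161.6,255]),proj(d,[559.7,161.6,223]))
print(robot.current_t())
E
```

```text
21.31954119828762 30.020829141139984 [-6.77263114  0.75346093 20.24898322]
21.82561769223686 29.99105304479599 [-0.221731   -1.43529118 -0.33042358] [559.24853339 161.5512954  268.8565603 ]
[357.41898751 193.83411688] [356.78768216 203.6626084 ]
[302.8712909  248.72125045] [303.36253736 258.34707862]
24.7833
```

View pics/e.png

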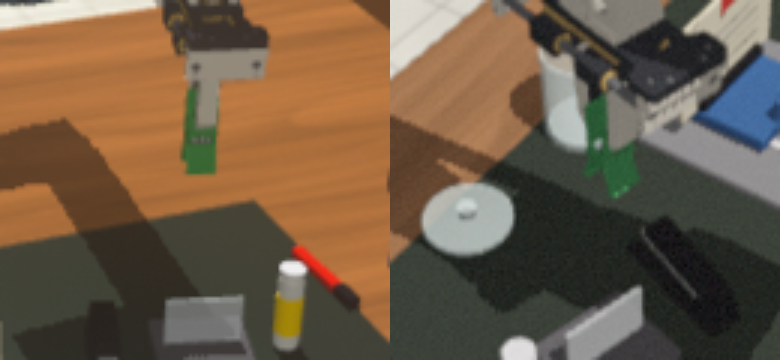

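The scene and side views show the clip held upright, clear of the strip and with its jaws spread. The width of 21.8 mm means it is fully squeezed. Next I'll carry it above the card, then check its height and the mark before lowering.

```bash
python3 - <<'E'
from h import *
pi=np.pi
robot.move_linear([655,-155.5,270],ori=[pi,0,pi/2],speed=180)
robot.move_linear([655,-155.5,225],speed=100)
robot.sleep(.4)
t=robot.current_tcp_pos();print(t,robot.current_eef_rot(),robot.current_gripper_width()*93)
s=cam('scene');e=cam('side')
crops=[]
for d in(s,e):
    hsv=cv2.cvtColor(d['img'],cv2.COLOR_BGR2HSV);g=cv2.inRange(hsv,(50,120,40),(75,255,255))
    u,v=proj(d,[t[0],t[1],t[2]-30]).astype(int)
    w=np.zeros_like(g);w[v-45:v+45,u-40:u+40]=255;g&=w
    ys,xs=np.nonzero(g);b=xs[ys>=ys.max()-1]
    print('green x',xs.min(),xs.max(),'y',ys.min(),ys.max(),'bottom x',b.min(),b.max())
    for dx in(-13,13):print(' exp tip',dx,[proj(d,[t[0]+dx,t[1]+k,t[2]-15-32]).round(1) for k in(-14,14)])
    print(' exp mark top',proj(d,[655,-155.5,150]).round(1))
    crops.append(cv2.resize(d['img'][v-40:v+60,u-65:u+65],None,fx=3,fy=4,interpolation=cv2.INTER_CUBIC))
cv2.imwrite('pics/f.png',np.hstack(crops));print(robot.current_t())
E
```

```text
[ 655.14810128 -155.57537335  225.38764056] [3.14098000e+00 2.62972874e-04 1.57077985e+00] 21.391021729296114
green x 255 266 y 231 258 bottom x 258 266
 exp tip -13 [array([255.2, 252.4]), array([265.3, 250.4])]
 exp tip 13 [array([258. , 257.5]), array([268.2, 255.5])]
 exp mark top [262.1 262.8]
green x 336 348 y 165 192 bottom x 344 345
 exp tip -13 [array([349.2, 187.9]), array([343.8, 193. ])]
 exp tip 13 [array([341.5, 184.7]), array([336.2, 189.8])]
 exp mark top [342.5 196.6]
27.875
```

View pics/f.png

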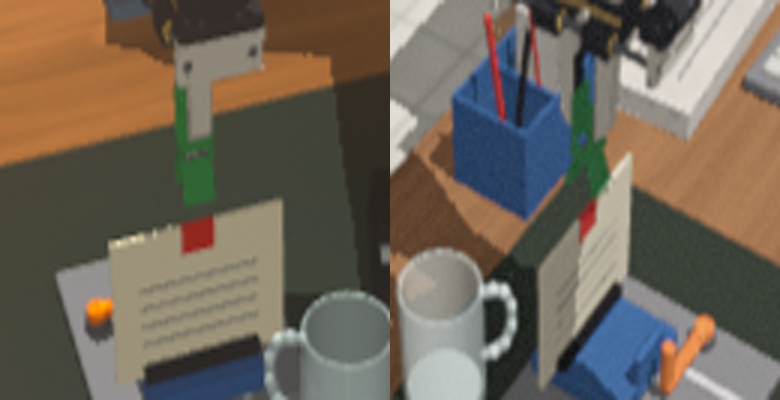

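In both views the clip hangs upright and spread directly over the red mark. In the scene view the lips' bottom is at v=258 (expected 257.5) and in the side view at v=192 (expected 193), and the mark top fits its prediction. Now I'll lower it gently.

```bash
python3 - <<'E'
from h import *
f0=np.array(robot.current_contact_force())
print(robot.move_linear([655,-155.5,183],speed=40,f_stop=4))
robot.sleep(.4)
t=robot.current_tcp_pos();print(t,np.array(robot.current_contact_force())-f0,robot.current_gripper_width()*93,robot.current_finger_force())
c=[]
for n in('scene','side'):
    d=cam(n);u,v=proj(d,[655,-155,150]).astype(int)
    c.append(cv2.resize(d['img'][v-35:v+35,u-35:u+35],(400,400),interpolation=cv2.INTER_CUBIC))
cv2.imwrite('pics/g.png',np.hstack(c));print(robot.current_t())
E
```

```text
False
[ 654.99489648 -155.52583839  183.0744092 ] [-0.62097356  0.47434502  0.00237269] 21.582887725772853 29.991061985492706
29.575
```

View pics/g.png

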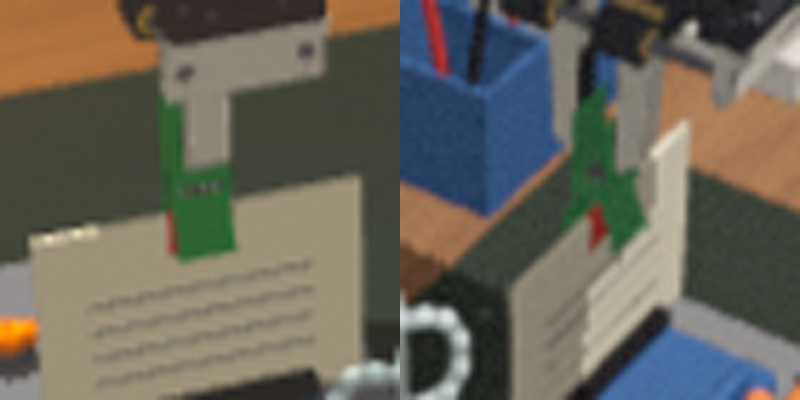

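The jaws straddle the card. In the side view red shows between the two jaws at crop (597,228), and in the scene view the far-side jaw covers the mark. There is no contact force, so I'm handing in.

```bash
python3 -c "
from bench import robot
print(robot.hand_in())"
```

```text
the job is handed in; nothing more can be done
None
```

The job is handed in, with no verdict reported back: the carriage is home, the lever is swung across, and the clip is held squeezed wide open astride the card at the red mark, its jaws about 14 mm down with no contact felt.

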